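Set up a feed roller for a run-out check

TASK

Set the paper-feed roller up on the granite plate for a run-out check. Stand the two small matching V-blocks upright near the plate's front edge (the long edge nearest the robot), one left and one right, and lay the roller in both vees on its bare steel journals, level, parallel to that edge and with its gear end on the left. Then stand the dial gauge upright on the plate behind the roller so that its feeler presses down on the top of the rubber at mid-length; leave the large V-block, the caliper and the roll of black tape where they are.

Things in the scene. Friction and masses are not known exactly. Their poses are not given: they have to be found in the camera images.
- plate: dark grey granite plate, 160 x 250 x 50 mm, fixed on the bench. Origin: centre of its underside; its top face is at +50 mm along z. Its y axis runs along the long (250 mm) side, to the robot's left; its x axis points away from the robot, so its front edge lies at x = -80 mm.
- vblock_a: one of the two matching small steel V-blocks, 50 (x) x 20 (y) x 40 mm high, about 0.25 kg. Origin: centre of its underside, z up. The 90 degree vee (30 mm wide, 15 deep) opens upward and runs along y; grip it on its flat x faces, 50 mm apart. A 12 mm journal in the vee has its axis 33.5 mm above the underside. Same either way round; a and b are interchangeable.
- vblock_b: the other small V-block, identical to vblock_a (same size, origin and axes).
- vblock_large: the larger V-block, 68 x 32 x 56 mm, same shape and axes as the small ones, too tall for this set-up; stays where it is.
- roller: paper-feed roller: black rubber, 26 mm diameter, y = -50 to 50 mm; bare steel journals, 12 mm diameter, y = 50 to 94 and -50 to -94 mm; white 25 mm gear at y = 94 to 104 mm. About 0.2 kg. Origin: on its axis, mid-rubber (13 mm up when lying on the bench). Its y axis is the roller's axis and points to the gear; it may be rolled to any angle about it.
- roller_gear (a point): centre of the roller's white gear, 99 mm from the roller's origin along its y axis.
- gauge: dial gauge on a stand, 0.75 kg. Origin: centre of the underside of its dark base (60 x, 50 y, 45 mm high), z up. Right above it a column carries an aluminium clamp head, 26 x 26 mm, z = 86 to 126 mm: grip it there on its y faces. A rod at z = 100 mm runs to -x to the dial (42 mm across, top cap at z = 128 mm), whose stem stands at x = -80 mm, y = 0; the dial faces -x.
- gauge_tip (a point): centre of the underside of the gauge's flat 12 mm feeler disc. Free, it hangs at x = -80, y = 0, z = 42.5 mm in the gauge's frame; sprung (0.5 N, 1 N at 4 mm), it slides up by up to 10 mm. With gauge and small V-blocks on one surface the laid roller's top is 46.5 mm above it, so the feeler is pressed in about 4 mm.
- caliper: digital caliper, 155 mm long, lying on the bench near the front; bystander, stays where it is.
- tape_1: roll of black tape, 62 mm across and 19 mm high, lying flat behind the work; bystander, stays where it is.
Mind the look-alikes: they are no part of the job. What is shaped like the vblock_a but orange or turquoise is not meant.

How it is judged:
By the outcome, as a careful person would: the job done as asked, in the order asked, and still so for the second after the job is handed in, with the robot touching nothing.
It also fails if it takes over 102 s, if anything falls off the work surface, if the arm or the gripper's body presses on something with over 40 N, if the wrist force passes 120 N, or if a joint passes its speed limit or range.

ROBOT

A 7-joint arm with a two-finger parallel gripper is mounted at the origin on a cart in front of the work surface, level with it; the furniture and walls round the work are solid. World frame = base frame: x ahead of the robot, y to its left, z up, the work surface at z = 0. Lengths are in m, angles in rad, forces in N, time in s.
With the tool pointing down it reaches from about 0.4 to 0.9 m from the base axis. Payload 5.5 kg.
Tool frame: the origin (TCP) lies midway between the tips of the shut fingers; the grasp point (between the pads) lies 19 mm behind it (manip.grip_depth is the distance from the TCP to the grasp point, in m); z points along the fingers, y is the line along which they close (so a half turn about z gives the same grasp; the last joint's range is limited). The gripper opens to 92 mm and grips with 3 to 60 N. Pads are 19 mm wide; open, the fingers measure 130 mm over their backs; the gripper's body (75 mm by 190 mm) begins 47 mm behind the grasp point.
Start: joints at [1.458, 0.501, -0.427, 1.55, 0.221, 1.138, -0.21], TCP at [0.239, -0.605, 0.227] pointing down, gripper open.
Joint ranges: [-2.88, 2.88], [-0.31, 2.03], [-1.54, 1.56], [0.2, 2.42], [-1.41, 4.55], [0.19, 2.02], [-2.57, 2.57]. Speed limits (rad/s): [2.57, 2.57, 3.14, 3.14, 3.14, 3.14, 3.14].

INTERFACE

Orientations are given as a unit quaternion [x, y, z, w].
In Python, from bench import manip, effector, viewer gives the robot as it stands. Calls block until the motion is done:
- manip.move_pose(position, orientation): joint-space move of the TCP to a pose.
- manip.servo_line(position, ori=None, vel=0.15): straight line of the TCP; ori=None keeps the orientation; vel is the mean speed in m/s.
- manip.movej(angles): joint-space move.
- effector.open_jaws() and effector.close(f_grip=None): open the fingers fully, or close them until they stop; f_grip is the grip in N (None keeps the last).
- manip.sleep(seconds).
- manip.solve_ik(position, orientation): joint angles nearest the present ones, or None.
- viewer.get_image(name): name is "scene" or "top"; returns the picture (384x512x3 uint8, red, green, blue); there is no depth.
- viewer.get_calibration(name): a dict with "vfov" (degrees; the focal length in pixels is half the picture's height over the tangent of half this angle, whatever the lens; pixels are square), "cx", "cy" (the principal point, pixels), "eye" and "attitude" of the camera in the world. Camera axes: x right, y down, z forward; pixel columns grow to the right and rows downward; lengths in m; the calibration is good to about 2 mm. A picture is of the moment at which its call begins. get_calibration takes no time and is no camera call.
A pose or a line that the arm cannot do raises manip.PlanningError and nothing moves.
- manip.hand_in(): hands the job in; it is judged then, once.
Readings, each from a call of its own:
- manip.current_clock(): time.
- manip.current_q(): joint angles.
- manip.current_joint_velocities(): joint speeds.
- manip.current_tau(): joint torques, N m.
- manip.current_tool_pos(): TCP position.
- manip.current_tcp_rot(): TCP orientation.
- manip.current_force(): force on the tool from outside, world axes, zero at the start.
- manip.current_wrist_torque(): the same for the moment, N m.
- manip.current_finger_gap(): finger opening in m.
- manip.current_gripper_force(): force on a finger pad.
Only numpy, scipy, OpenCV 4.12 (cv2) and the standard library are available. Lean on these libraries where they do the work, as an engineer would, in place of code of your own. Each camera call takes 0.05 s, during which the arm holds its last target. There are 200 camera calls.

## Working session

There is one attempt and no reset: what is moved stays moved. The work goes in short steps, each a Python script; the robot and the scene stay as the last script left them, time stands still between calls to the robot, and variables do not carry over. Pictures are saved under pics/ and viewed, at most 14 in all, crops included, and the job is handed in when it is done.

```bash
mkdir -p pics; ls; python3 - <<'E'
from bench import manip, effector, viewer
import cv2
for n in("scene","top"):
    im=viewer.get_image(n); cv2.imwrite(f"pics/{n}0.png",cv2.resize(im[:,:,::-1],(800,600),interpolation=cv2.INTER_CUBIC)); cv2.imwrite(f"{n}_raw.png",im[:,:,::-1])
    print(viewer.get_calibration(n))
print(manip.current_clock(),manip.current_tcp_rot(),manip.current_finger_gap(),manip.grip_depth)
E
```

```text
pics
{'vfov': 50.39605397690693, 'cx': 257.8940124977785, 'cy': 191.09237106587756, 'eye': array([-0.1390899 , -0.72559184,  0.73429531]), 'attitude': array([ 0.81357526, -0.34064567,  0.17031447, -0.43937319])}
{'vfov': 42.209549830284814, 'cx': 263.877925898665, 'cy': 184.30418295060386, 'eye': array([ 0.37904797, -0.02455799,  1.60305963]), 'attitude': array([ 0.7103781 , -0.7007856 ,  0.04207206, -0.04992431])}
0.1 [ 9.82398294e-01  1.86796100e-01 -1.34506233e-04 -8.89832806e-04] 0.09168358265993859 0.0188
```

View pics/scene0.png

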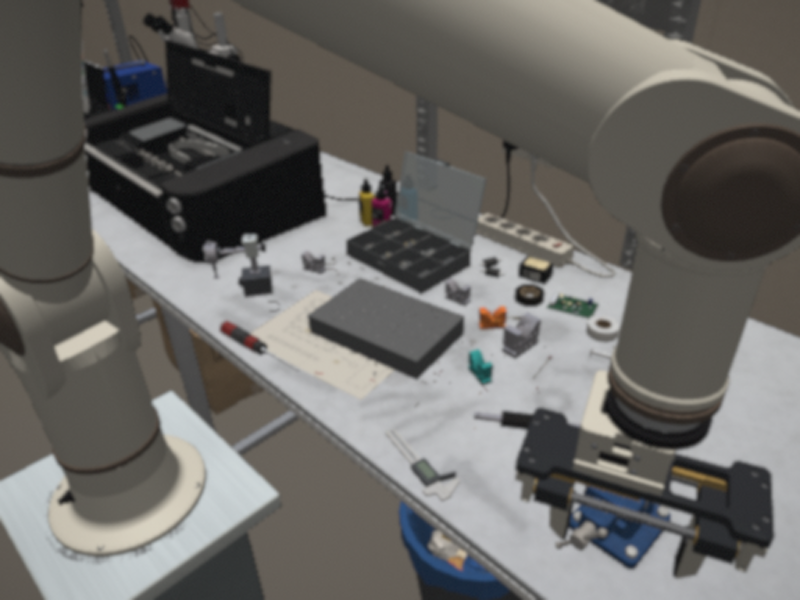

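View pics/top0.png

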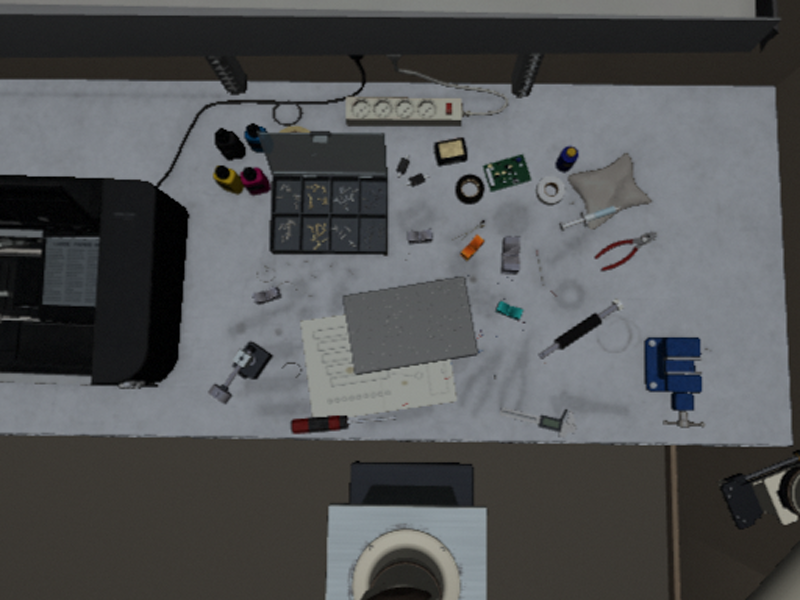

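The top view gives x up and y left. The small V-blocks are at about (267,295) and (419,236), and the large one is at (511,253). The roller runs from (542,356) to its white gear at about (618,304). The gauge base is at (257,358) with the dial at (220,393), and the plate is centred near (411,325). Enlarging these next.

```bash
cat > h.py <<'E'
from bench import manip, effector, viewer
import cv2, numpy as np
from scipy.spatial.transform import Rotation as R
def avg(n,k=4): return np.mean([viewer.get_image(n).astype(float) for _ in range(k)],0)[:,:,::-1]
def panel(im,c0,r0,w,h,s,step=10):
    "crop at raw (c0,r0), scale s, ticks labelled with raw pixel numbers"
    M=np.float32([[s,0,-s*c0],[0,s,-s*r0]])
    o=cv2.warpAffine(np.clip(im,0,255).astype(np.uint8),M,(int(w*s),int(h*s)),flags=cv2.INTER_CUBIC)
    for v in range(int(np.ceil(c0/step)*step),int(c0+w),step):
        x=int((v-c0)*s); cv2.line(o,(x,0),(x,8),(0,255,255),1); cv2.putText(o,str(v),(x+2,10),0,.35,(0,255,255),1)
    for v in range(int(np.ceil(r0/step)*step),int(r0+h),step):
        y=int((v-r0)*s); cv2.line(o,(0,y),(8,y),(0,255,255),1); cv2.putText(o,str(v),(10,y+4),0,.35,(0,255,255),1)
    return o
def px2w(name,px,z):
    "raw pixels -> world xy at height z"
    c=viewer.get_calibration(name); f=192/np.tan(np.radians(c['vfov']/2))
    px=np.atleast_2d(px).astype(float)
    d=R.from_quat(c['attitude']).apply(np.c_[(px[:,0]-c['cx'])/f,(px[:,1]-c['cy'])/f,np.ones(len(px))])
    return c['eye'][:2]+d[:,:2]*((z-c['eye'][2])/d[:,2])[:,None]
def w2px(name,P):
    c=viewer.get_calibration(name); f=192/np.tan(np.radians(c['vfov']/2))
    p=R.from_quat(c['attitude']).inv().apply(np.atleast_2d(P)-c['eye'])
    return p[:,:2]/p[:,2:]*f+[c['cx'],c['cy']]
E
python3 - <<'E'
from h import *
t=avg("top",6); s=avg("scene",6); np.save("t.npy",t); np.save("s.npy",s)
p=[panel(t,150,174,40,30,10,5),panel(t,250,135,40,30,10,5),panel(t,338,185,66,50,6,5),panel(t,130,212,50,50,6,5)]
o=np.zeros((600,796,3),np.uint8)
for q,(x,y) in zip(p,[(0,0),(400,0),(0,300),(400,300)]): 
    q=q[:600-y,:796-x]; o[y:y+q.shape[0],x:x+q.shape[1]]=q
cv2.imwrite("pics/a.png",o)
cv2.imwrite("pics/b.png",panel(t,213,172,100,75,8,5))
pl=np.array([[344,295],[466,277],[478,353],[355,374]])*.64
w=px2w("top",pl,.05);print(w,[np.linalg.norm(w[i]-w[i-1]) for i in range(4)])
E
```

```text
[[ 0.56623392  0.1315962 ]
 [ 0.60601507 -0.11382111]
 [ 0.45337248 -0.1385134 ]
 [ 0.40835607  0.10564616]] [np.float64(0.1599963107645376), np.float64(0.24862058448814164), np.float64(0.15462686598859332), np.float64(0.2482747860698854)]
```

View pics/a.png

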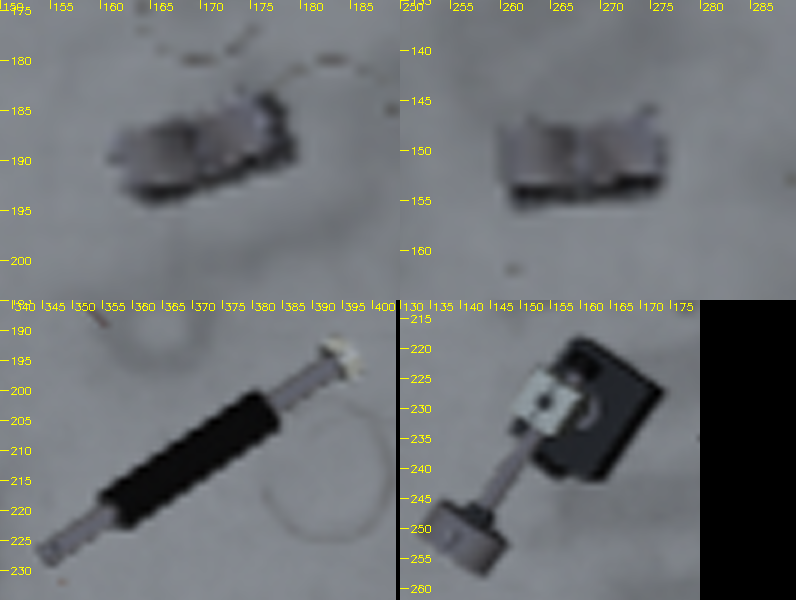

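View pics/b.png

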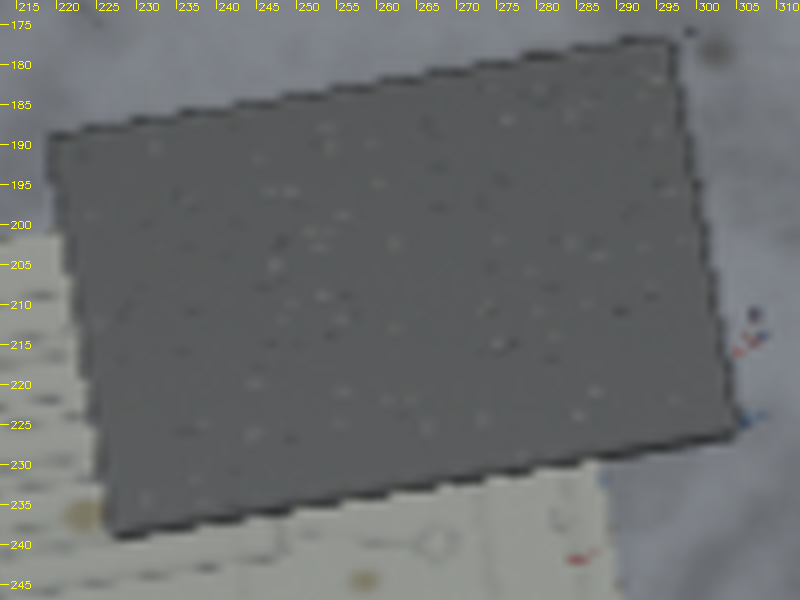

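The crops show plate-top corners at raw (219,189), (297,177), (305,226) and (227,238.5). The V-block top centres are at about (169.2,188.5) and (268.2,149.8). Mid-rubber is about (369.8,211.8) with the gear up-right at (394.7,194.5), and the gauge head is about (154.5,229). I'll check these with wireframes in both cameras.

```bash
cat > ov.py <<'E'
from h import *
def tf(x,y,yaw,L,z=0): return R.from_euler('z',yaw).apply(np.array(L,float))+[x,y,z]
def box(x0,x1,y0,y1,z0,z1):
    c=[[x,y,z] for z in(z0,z1) for x,y in((x0,y0),(x1,y0),(x1,y1),(x0,y1))]
    return [[c[i] for i in(0,1,2,3,0)],[c[i] for i in(4,5,6,7,4)]]+[[c[i],c[i+4]] for i in range(4)]
def VB(): 
    o=[[-.025,0],[.025,0],[.025,.04],[.015,.04],[0,.025],[-.015,.04],[-.025,.04],[-.025,0]]
    return [[[x,y,z] for x,z in o] for y in(-.01,.01)]+[[[x,-.01,z],[x,.01,z]] for x,z in o]
def ROL():
    r=[]
    for a,b,d in((-.05,.05,.013),(-.094,-.05,.006),(.05,.094,.006),(.094,.104,.0125)): r+=box(-d,d,a,b,0,0)[:1]
    return r
def GA(): return box(-.03,.03,-.025,.025,0,.045)+box(-.013,.013,-.013,.013,.086,.126)+[[[-.013,0,.1],[-.07,0,.1]],[[-.08,0,.128],[-.08,0,.0425]],[[-.08,.021,.107],[-.08,-.021,.107]]]
PL=box(-.08,.08,-.125,.125,0,.05)
def draw(name,img,pose,c0,r0,w,h,s):
    o=panel(img,c0,r0,w,h,s)
    for (m,x,y,yaw,z) in pose:
        for l in m:
            p=(w2px(name,tf(x,y,yaw,l,z))-[c0,r0])*s
            cv2.polylines(o,[np.round(p*8).astype(np.int32)],False,(0,255,0),1,cv2.LINE_AA,3)
    return o
def grid(ps,fn,W=800,H=600):
    o=np.zeros((H,W,3),np.uint8)
    for q,(x,y) in ps: q=q[:H-y,:W-x]; o[y:y+q.shape[0],x:x+q.shape[1]]=q
    cv2.imwrite(fn,o)
E
cat > p1.py <<'E'
from ov import *
t=np.load("t.npy"); s=np.load("s.npy")
w=px2w("top",[[219,189],[297,177],[305.1,226],[227,238.5]],.05); c=w.mean(0)
d=(w[0]+w[3]-w[1]-w[2]); e=(w[0]+w[1]-w[2]-w[3]); print("plate",c,np.arctan2(-d[0],d[1]),np.arctan2(e[1],e[0]),np.linalg.norm(d)/2,np.linalg.norm(e)/2)
pl=(c[0],c[1],(np.arctan2(-d[0],d[1])+np.arctan2(e[1],e[0]))/2)
def blk(px,tilt):
    a=px2w("top",[px],.04)[0]; u=np.diff(px2w("top",[[px[0],px[1]],[px[0]+9*np.cos(tilt),px[1]+9*np.sin(tilt)]],.04),axis=0)[0]
    return a[0],a[1],np.arctan2(u[1],u[0])
A=blk((169.2,188.5),np.radians(-16.5)); B=blk((268.2,149.8),np.radians(-5.5))
g=px2w("top",[[345.8,227],[394.7,194.5]],.013); r=px2w("top",[[369.75,211.75]],.013)[0]; u=g[1]-g[0]; print("rol len",np.linalg.norm(u)) 
Ro=(r[0],r[1],np.arctan2(-u[0],u[1]))
h=px2w("top",[[154.5,229]],.126)[0]; dl=px2w("top",[[140.8,252]],.12)[0]; v=h-dl; print("gauge",np.linalg.norm(v)); Ga=(h[0],h[1],np.arctan2(v[1],v[0]))
P=[(PL,*pl,0),(VB(),*A,0),(VB(),*B,0),(ROL(),*Ro,.013),(GA(),*Ga,0)]
for n,q in zip(["plate","A","B","rol","gau"],P): print(n,np.round(q[1:4],4))
grid([(draw("top",t,P,150,174,40,30,10),(0,0)),(draw("top",t,P,250,135,40,30,10),(400,0)),(draw("top",t,P,338,185,66,50,6),(0,300)),(draw("top",t,P,130,212,50,50,6),(400,300))],"pics/c.png")
for n,q in zip(["plate","A","B","rol","gau"],P): print(n,w2px("scene",[[q[1],q[2],0]])[0].round())
grid([(draw("scene",s,P,188,150,40,30,10),(0,0)),(draw("scene",s,P,275,170,40,30,10),(400,0)),(draw("scene",s,P,190,175,110,65,3.6),(0,300)),(draw("scene",s,P,125,145,50,50,6),(400,300))],"pics/d.png")
E
python3 p1.py
```

```text
plate [ 0.50912533 -0.00107715] 0.16943874419114233 0.17639897220600714 0.2472611187841976 0.15658870756486132
rol len 0.1897228067379507
gauge 0.07863492393592827
plate [ 0.5091 -0.0011  0.1729]
A [ 0.5663  0.2944 -1.2662]
B [ 0.695  -0.0179 -1.4609]
rol [ 0.5031 -0.3448 -2.548 ]
gau [ 0.4344  0.3158 -0.5209]
plate [247. 215.]
A [200. 173.]
B [292. 192.]
rol [341. 274.]
gau [165. 185.]
```

View pics/c.png

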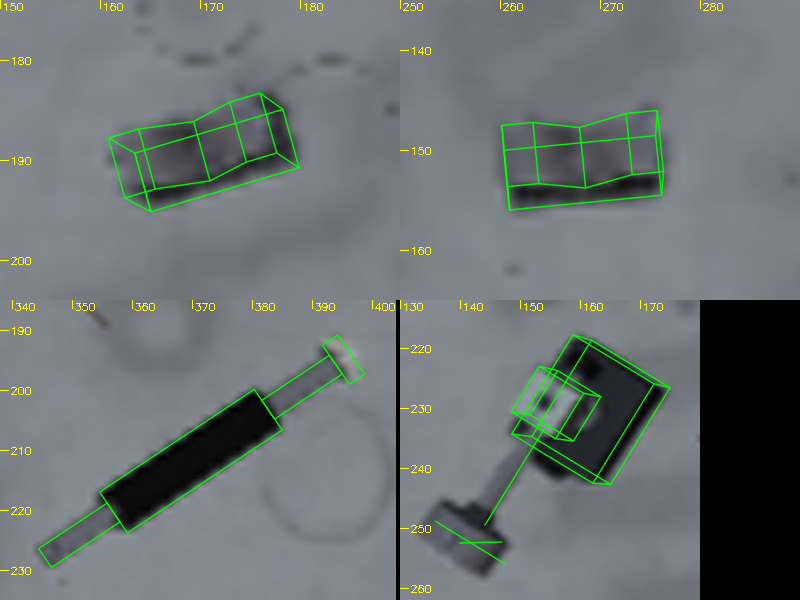

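View pics/d.png

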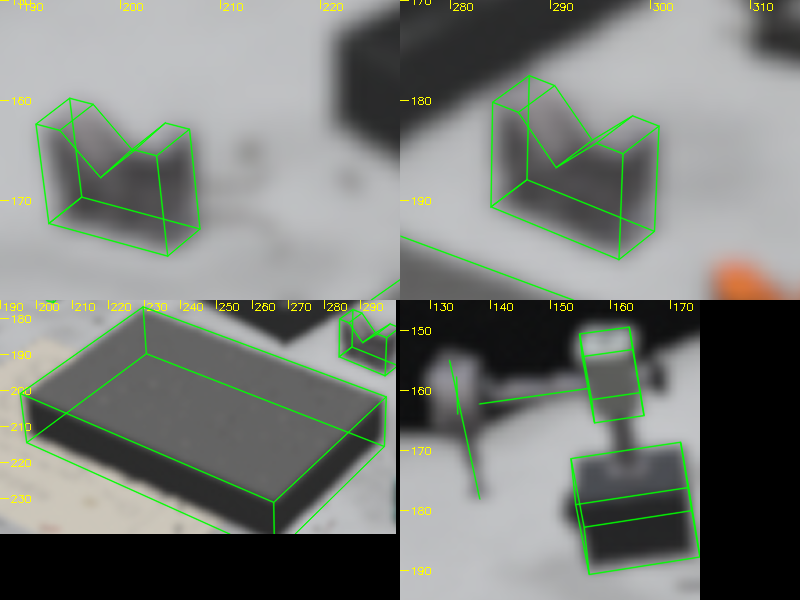

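The wireframes match in both cameras to about one pixel. Before moving I'll check the clearances near the parts box and printer, and the reachability of every pose.

```bash
cat > k.py <<'E'
from h import *
PLT=(.5091,-.0011,.1729); XR=-.048
def onp(x,y): c,s=np.cos(PLT[2]),np.sin(PLT[2]); return np.array([PLT[0]+c*x-s*y,PLT[1]+s*x+c*y])
def down(phi): return R.from_euler('z',phi+np.pi/2)*R.from_euler('x',np.pi)   # tool y along phi
def q(phi): return down(phi).as_quat()
A=(.5663,.2944,-1.2662); B=(.695,-.0179,-1.4609); RO=(.5031,-.3448,-2.548); GA=(.4344,.3158,-.5209)
E
python3 - <<'E'
from k import *
print("box right edge top", px2w("top",[[247.7,161],[247.7,115]],.04),"base",px2w("top",[[247.7,161]],0))
print("printer", px2w("top",[[120,137],[115,245]],.2),px2w("top",[[120,137],[115,245]],.12))
pi=np.pi
L=[("Apick",A[:2],.006,A[2]),("Aplace",onp(XR,.072),.056,PLT[2]),("Bpick",B[:2],.006,B[2]),("Bplace",onp(XR,-.072),.056,PLT[2]),
("Rpick",RO[:2],.003,RO[2]),("Rplace",onp(XR,0),.0735,PLT[2]),("Gpick",GA[:2],.087,GA[2]+pi/2),("Gplace",onp(XR+.08,0),.137,PLT[2]+pi/2)]
for n,p,z,phi in L:
    for f in(0,pi):
        for dz in (0,.11):
            s=manip.solve_ik([*p,z+dz],q(phi+f)); print(n,round(f),dz,None if s is None else np.round(s,2))
E
```

```text
box right edge top [[0.65788898 0.04697339]
 [0.80860081 0.04975983]] base [[0.66502475 0.04880394]]
printer [[0.69511321 0.41003262]
 [0.38534979 0.40802656]] [[0.71313469 0.43481222]
 [0.38570911 0.43269178]]
Apick 0 0 [-0.04  0.84 -0.69  1.7   0.68  0.86 -2.3 ]
Apick 0 0.11 [ 0.04  0.71 -0.81  1.66  0.59  1.03 -2.23]
Apick 3 0 [-0.    0.86 -0.74  1.7   0.73  0.88  0.81]
Apick 3 0.11 [ 0.27  1.01 -1.31  1.65  1.02  1.3   0.64]
Aplace 0 0 [ 0.51  0.55 -0.85  2.14  0.64  0.72 -0.59]
Aplace 0 0.11 [ 0.87  0.54 -1.32  2.07  0.62  1.03 -0.6 ]
Aplace 3 0 [-0.88  0.54  0.84  2.19 -0.65  0.68 -2.56]
Aplace 3 0.11 [-1.26  0.56  1.37  2.12 -0.66  1.01 -2.5 ]
Bpick 0 0 [ 0.32  0.86 -0.5   1.54  0.49  0.87 -1.82]
Bpick 0 0.11 [ 0.39  0.74 -0.62  1.51  0.47  1.05 -1.8 ]
Bpick 3 0 [ 0.58  1.05 -0.97  1.53  0.94  1.08  1.06]
Bpick 3 0.11 [ 0.63  0.94 -1.08  1.5   0.85  1.23  1.11]
Bplace 0 0 [ 0.79  0.58 -0.84  2.08  0.64  0.75 -0.28]
Bplace 0 0.11 [ 0.92  0.4  -0.97  2.01  0.41  0.94 -0.09]
Bplace 3 0 [-0.61  0.62  0.91  2.12 -0.73  0.75 -2.19]
Bplace 3 0.11 [-0.7   0.38  0.99  2.06 -0.4   0.91 
[... 202 characters left out ...]
   1.74  0.57  0.98  0.71]
Rplace 0 0 [ 0.67  0.52 -0.85  2.12  0.58  0.75 -0.38]
Rplace 0 0.11 [ 1.    0.48 -1.27  2.03  0.54  1.03 -0.36]
Rplace 3 0 [-0.71  0.5   0.82  2.16 -0.56  0.71 -2.48]
Rplace 3 0.11 [-1.04  0.4   1.22  2.09 -0.47  0.96 -2.54]
Gpick 0 0 [ 0.23  0.92 -1.3   1.93  1.    1.15 -0.43]
Gpick 0 0.11 [ 0.26  0.66 -1.3   1.85  0.69  1.18 -0.22]
Gpick 3 0 [-1.05  0.49  0.46  1.97 -0.31  0.75 -2.5 ]
Gpick 3 0.11 [-1.23  0.36  0.68  1.9  -0.27  0.98 -2.52]
Gplace 0 0 [ 0.67  0.57 -0.95  1.89  0.56  0.97  1.21]
Gplace 0 0.11 [ 0.95  0.78 -1.52  1.79  0.79  1.38  1.01]
Gplace 3 0 [ 0.59  0.52 -0.82  1.9   0.47  0.93 -1.85]
Gplace 3 0.11 [ 0.75  0.43 -1.03  1.79  0.4   1.15 -1.8 ]
```

```bash
cat >> k.py <<'E'
UP=.09
def go(p,z,phi,up=UP):
    manip.move_pose([*p,z+up],q(phi)); 
def pick(p,z,phi,f,up=UP,lift=None):
    go(p,z,phi,up); manip.servo_line([*p,z],vel=.2); effector.close(f_grip=f)
    print("gap",manip.current_finger_gap(),manip.current_gripper_force()); manip.servo_line([*p,z+(lift or up)],vel=.2)
    print("lifted",manip.current_finger_gap(),manip.current_force(),manip.current_clock())
def place(p,z,phi,up=UP):
    go(p,z,phi,up); manip.servo_line([*p,z+.01],vel=.2); manip.servo_line([*p,z],vel=.03); print("F",manip.current_force(),manip.current_tool_pos())
    effector.open_jaws(); manip.servo_line([*p,z+up],vel=.2); print("t",manip.current_clock())
E
python3 - <<'E'
from k import *
effector.open_jaws()
pick(A[:2],.006,A[2],40)
place(onp(XR,.072),.0563,PLT[2])
E
```

```text
gap 0.049774291169189355 39.94317423552275
lifted 0.04985030812953944 [-0.26051002 -1.14172549 -3.18128546] 6.2167
F [-1.46121696 -0.08298753 -2.53155217] [0.4494806  0.06144568 0.05638859]
t 10.1167
```

```bash
python3 - <<'E'
from k import *
b=np.array(B[:2])+.012*np.array([np.cos(B[2]),np.sin(B[2])])
pick(b,.006,B[2],40,up=.1)
place(onp(XR,-.072),.0563,PLT[2],up=.12)
go(RO[:2],.003,RO[2],.12)
t=avg("top");s=avg("scene");np.save("t2.npy",t);np.save("s2.npy",s)
from ov import *
P=[(VB(),*onp(XR,.072),PLT[2],.05),(VB(),*onp(XR,-.072),PLT[2],.05),(ROL(),*RO,.013),(PL,*PLT,0)]
grid([(draw("top",t,P,213,172,100,37,8),(0,0)),(draw("top",t,P,225,205,100,37,8),(0,300))],"pics/e.png")
grid([(draw("scene",s,P,190,170,120,70,6.6),(0,0)),(panel(s,50,80,130,110,1.5),(600,400))],"pics/f.png")
E
```

```text
gap 0.049419201371063017 39.99933298677206
lifted 0.04957547826702622 [ 0.15744321 -0.06785052 -2.04480832] 13.2333
F [-0.45625031 -0.26376742 -1.68446472] [ 0.47419487 -0.08038453  0.05636617]
t 17.425
```

View pics/e.png

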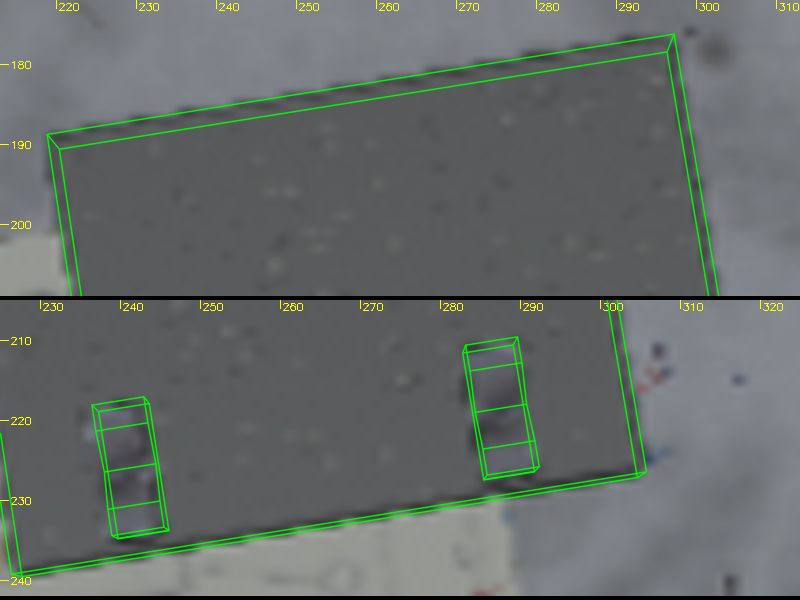

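View pics/f.png

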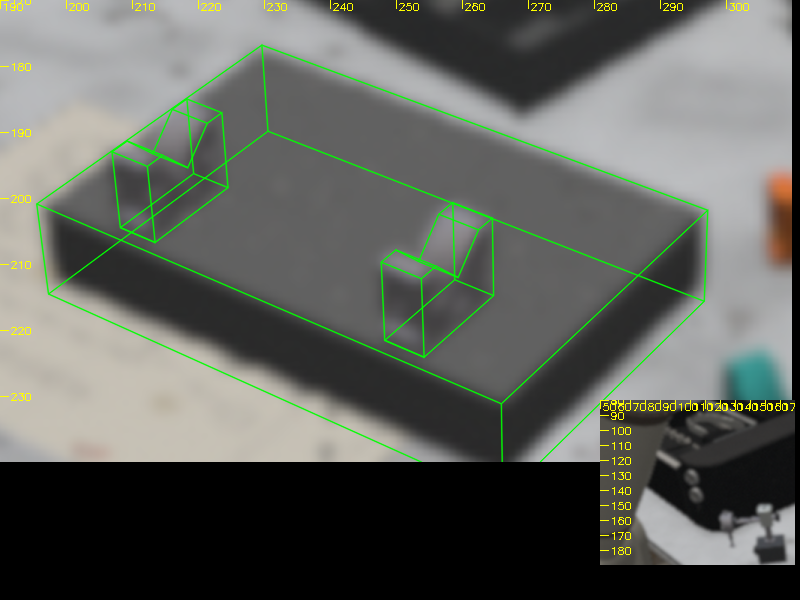

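Both small V-blocks stand upright on the plate at the planned spots, to within about one pixel. In the crops their tops are near (240,225) and (286,218). The roller is next.

```bash
python3 - <<'E'
from k import *
pick(RO[:2],.003,RO[2],40,up=.12,lift=.16)
p=onp(XR,0); go(p,.0738,PLT[2],.12)
t=avg("top",2);np.save("t3.npy",t); s=avg("scene",2); np.save("s3.npy",s)
print(w2px("top",[[*p,.2]]),w2px("scene",[[*p,.2]]),manip.current_finger_gap(),manip.current_clock())
a=w2px("scene",[[*p,.2]])[0]-[40,25]
from ov import *
P=[(ROL(),*p,PLT[2],.2035)]
grid([(draw("top",t,P,215,185,100,55,8)[:300],(0,0)),(draw("scene",s,P,*a,80,50,10)[:300],(0,300))],"pics/g.png")
E
```

```text
gap 0.025216156305235354 39.99962031841278
lifted 0.02475970922974895 [-0.25172783  0.93790379 -2.15522069] 22.5667
[[263.98128523 219.7853106 ]] [[232.88092362 163.45331936]] 0.024654789613442363 24.45
```

View pics/g.png

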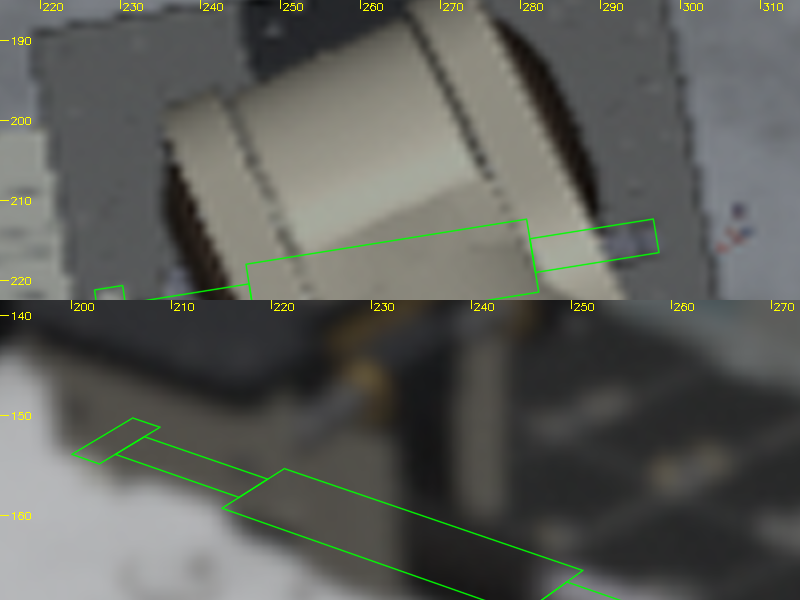

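```bash
python3 - <<'E'
from ov import *
print(manip.current_finger_gap(),manip.current_gripper_force(),manip.current_clock())
s=np.load("s3.npy"); t=np.load("t3.npy")
p=onp=None
from k import onp,XR,PLT
P=[(ROL(),*onp(XR,0),PLT[2],.2035)]
grid([(draw("scene",s,P,165,110,130,100,5)[:,:650],(0,0)),(draw("top",t,P,215,200,100,40,4),(200,450))],"pics/i.png")
E
```

```text
0.024654789613442363 39.99903738498688 24.45
```

View pics/i.png

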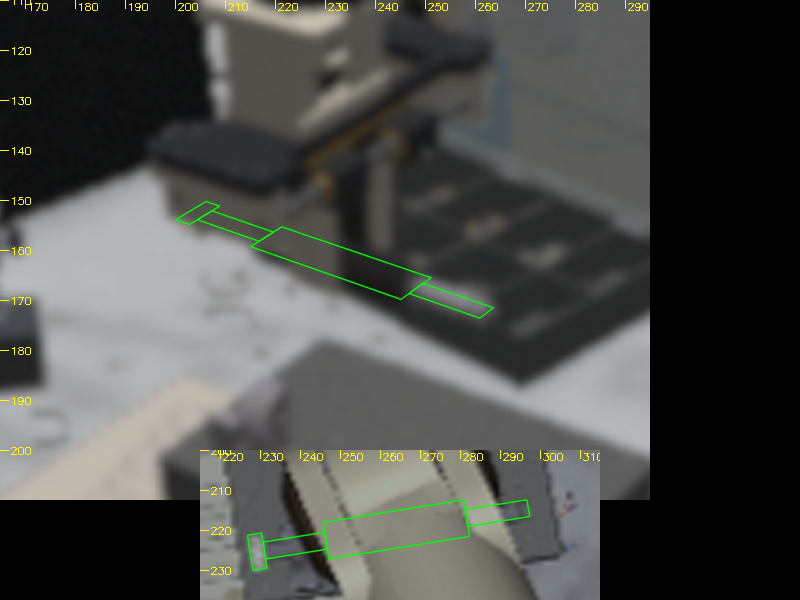

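The held roller matches the wireframe, with the gear on the left and the axis parallel to the plate. Laying it in the vees.

```bash
python3 - <<'E'
from k import *
p=onp(XR,0); manip.servo_line([*p,.0838],vel=.2)
for z in(.078,.0755,.074):
    manip.servo_line([*p,z],vel=.03); print(z,manip.current_force())
effector.open_jaws(); manip.servo_line([*p,.19],vel=.2)
manip.move_pose([*GA[:2],.25],q(GA[2]+np.pi/2))
print(manip.current_clock())
t=avg("top");s=avg("scene");np.save("t4.npy",t);np.save("s4.npy",s)
from ov import *
P=[(VB(),*onp(XR,.072),PLT[2],.05),(VB(),*onp(XR,-.072),PLT[2],.05),(ROL(),*p,PLT[2],.1335-.05)]
grid([(draw("top",t,P,215,195,100,48,8)[:300],(0,0)),(panel(t,215,200,66,50,6),(0,300)),(panel(s,175,160,120,90,3.3),(400,300))],"pics/j.png")
E
```

```text
0.078 [ 0.08985699  0.84433002 -1.65229434]
0.0755 [ 6.18722437e-01 -1.03953166e-03 -2.01729837e+00]
0.074 [ 0.48854143 -1.02139941 -1.1156173 ]
29.1333
```

View pics/j.png

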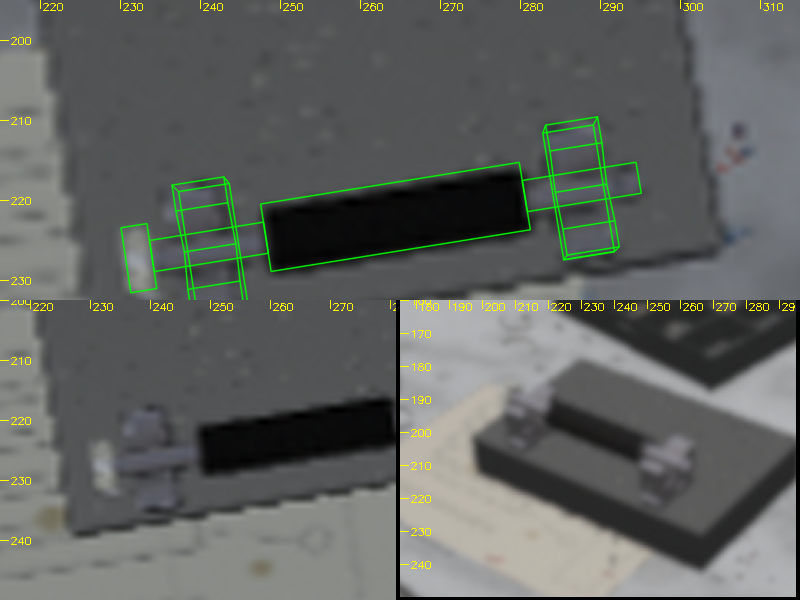

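```bash
python3 - <<'E'
from k import *
print(manip.current_clock(),manip.current_tool_pos())
for y in(.41,.43):
  for z in(0,.1,.15,.2): print(y,z,w2px("scene",[[.385,y,z],[.7,y,z]])*1.5625)
for z in(.077,.087,.197): print(z,manip.solve_ik([*GA[:2],z],q(GA[2]+np.pi/2)))
E
```

```text
29.5333 [0.43474564 0.3152258  0.24997351]
0.41 0 [[214.47702011 282.31107488]
 [326.94845568 232.4957647 ]]
0.41 0.1 [[205.56654298 241.94176216]
 [323.22801327 195.13448322]]
0.41 0.15 [[200.82707633 220.46939783]
 [321.26359327 175.4074614 ]]
0.41 0.2 [[195.88165611 198.0639517 ]
 [319.22442059 154.92976119]]
0.43 0 [[209.68592881 278.97814525]
 [321.85611914 229.92162382]]
0.43 0.1 [[200.65694594 238.83029472]
 [317.97962005 192.75951667]]
0.43 0.15 [[195.85706171 217.48735526]
 [315.93366762 173.14596811]]
0.43 0.2 [[190.85053334 195.22556171]
 [313.81049312 152.79212915]]
0.077 [ 0.06500964  0.69902987 -0.97842397  1.93589337  0.73822485  0.91613027
 -0.24059374]
0.087 [ 0.07605339  0.6865302  -0.99376285  1.93112376  0.72314134  0.93192261
 -0.2297231 ]
0.197 [ 0.18945664  0.5567295  -1.14332508  1.85060061  0.56683239  1.10961337
 -0.11496998]
```

```bash
python3 - <<'E'
from ov import *
print(px2w("scene",np.array([[195,250],[325,213]])/1.5625,0), px2w("top",[[120,137],[115,245]],0))
s=np.load("s4.npy");t=np.load("t.npy")
P=[(box(.39,.72,.46,.6,0,.15),0,0,0,0),(box(.39,.72,.42,.6,0,.2),0,0,0,0)]
grid([(draw("scene",s,P,50,50,180,150,3.3)[:,:400],(0,0)),(draw("top",t,P,60,100,100,160,3.3),(420,0))],"pics/k.png")
E
```

```text
[[0.42941927 0.57193125]
 [0.76536799 0.49849718]] [[0.74016692 0.47198161]
 [0.38624809 0.46968959]]
```

View pics/k.png

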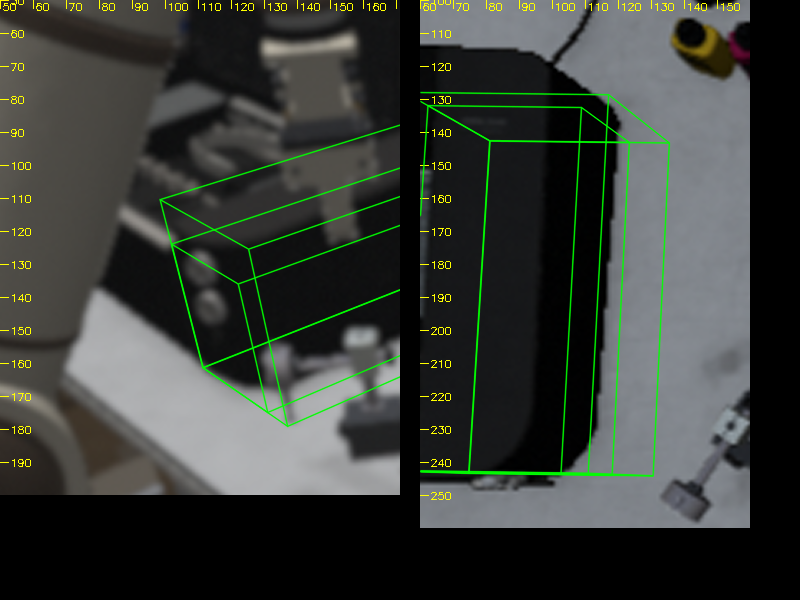

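The printer wall is at y ≥ 0.46, which leaves the hand about 45 mm clear. Picking the gauge and hovering it above its spot.

```bash
python3 - <<'E'
from k import *
phi=GA[2]+np.pi/2; manip.servo_line([*GA[:2],.087],vel=.15); effector.close(f_grip=55)
print("gap",manip.current_finger_gap()); manip.servo_line([*GA[:2],.21],vel=.12)
print(manip.current_finger_gap(),manip.current_force())
p=onp(XR+.08,0); manip.move_pose([*p,.22],q(PLT[2]+np.pi/2)); manip.servo_line([*p,.1475],vel=.12)
print(manip.current_finger_gap(),manip.current_force(),manip.current_tool_pos(),manip.current_clock())
t=avg("top");s=avg("scene");np.save("t5.npy",t);np.save("s5.npy",s)
from ov import *
P=[(ROL(),*onp(XR,0),PLT[2],.0835),(GA_(),*p,PLT[2],.0605)] if 0 else [(ROL(),*onp(XR,0),PLT[2],.0835)]
import ov
P.append((ov.GA(),*p,PLT[2],.0605))
grid([(panel(s,195,145,80,60,7.5),(0,0)),(draw("scene",s,P,195,145,80,60,5)[:300],(400,300)),(draw("top",t,P,215,190,100,50,4),(0,400))],"pics/l.png")
E
```

```text
gap 0.026043154719678538
0.02602314805055349 [-0.8569196  -0.39550316 -7.49675319]
0.025845968265514326 [ 0.57202016  0.58034999 -7.15892759] [0.54114237 0.00498159 0.14801285] 34.9917
```

View pics/l.png

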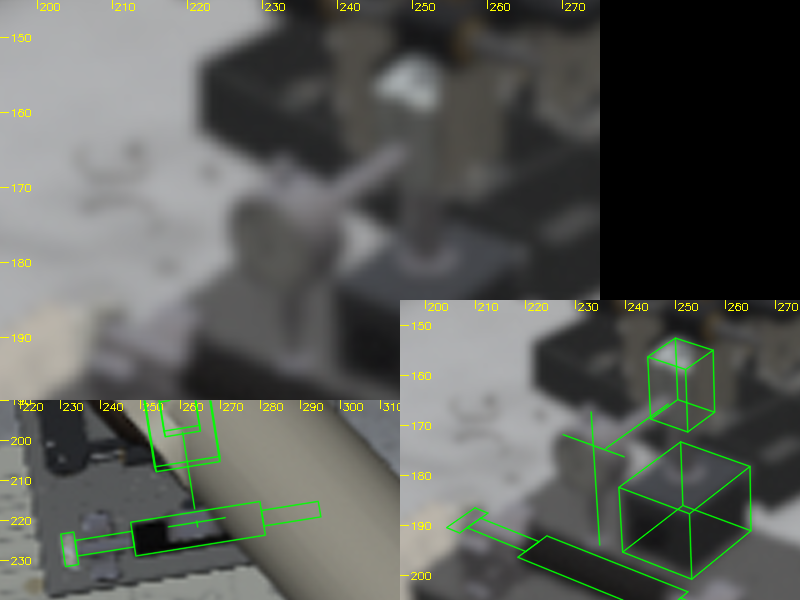

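The hovering gauge is upright, and its stem foot at raw (234,193) is over mid-rubber. Its dial and base agree with the wireframe to about one pixel. Setting it down.

```bash
python3 - <<'E'
from k import *
p=onp(XR+.08,0)
for z in(.139,.1375,.1370):
    manip.servo_line([*p,z],vel=.03); manip.sleep(.2); print(z,manip.current_tool_pos(),manip.current_force())
E
```

```text
0.139 [0.54051651 0.00440634 0.1390212 ] [ 0.44113336  1.05975617 -6.63891522]
0.1375 [0.54073412 0.00447351 0.13758408] [ 0.3488405   0.02848297 -6.26787165]
0.137 [0.54076802 0.00447506 0.13716803] [-0.78320319  0.76979756 -3.63733631]
```

```bash
python3 - <<'E'
from k import *
p=onp(XR+.08,0)
manip.servo_line([*p,.1366],vel=.03); manip.sleep(.2); print(manip.current_tool_pos(),manip.current_force())
effector.open_jaws(); manip.servo_line([*p,.26],vel=.15)
manip.move_pose([.45,-.38,.27],q(PLT[2]+np.pi/2)); print(manip.current_clock())
t=avg("top");s=avg("scene")
import ov; from ov import *
P=[(ROL(),*onp(XR,0),PLT[2],.0835),(ov.GA(),*p,PLT[2],.05)]
grid([(panel(s,195,150,80,60,6.6),(0,0)),(panel(t,215,180,100,62,4),(0,400)),(draw("top",t,P,215,180,100,62,4),(400,350))],"pics/m.png")
E
```

```text
[0.5407987  0.00460211 0.13708036] [-3.00418222 -0.04426704  4.3495816 ]
40.9583
```

View pics/m.png

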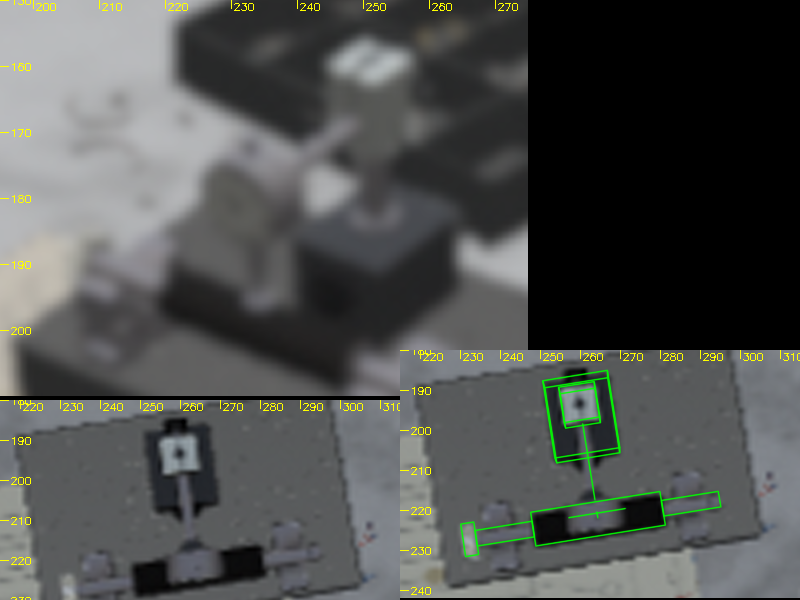

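The gauge stands upright behind the roller, with the dial at about raw (263.5,220) over mid-rubber. Its feeler disc, at scene pixel (235,195), rests on the rubber top. The gear is on the left and the hand is clear.

```bash
python3 -c "
from h import *
manip.sleep(.3); print(manip.hand_in())"
```

```text
the job is handed in; nothing more can be done
None
```

The job is handed in at about 41 s on the robot's clock. The roller lies in both small V-blocks with its gear on the left, and the gauge stands behind it with its feeler on the rubber at mid-length. I did not touch the large V-block, caliper or tape.

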